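Load and lock a grinding jar in the tissue mill

TASK

Take the blue-lidded grinding jar from its parking block, lay it in the mill's V-groove with its bare steel foot towards the guard, and push it gently along the groove, under the guard, until it meets the red sprung stop and presses it in by about 5 mm; do not drive the stop to the end of its travel. Then lock the mill: turn the black wheel by its rim until the white mark faces the red pointer. Leave the jar resting against the stop, and leave the yellow-lidded jar, the tip box and the bottle alone.

Things in the scene. Friction and masses are not known exactly. Their poses are not given: they have to be found in the camera images.
- jar_center (a point): Middle of the loose steel grinding jar with the blue lid: plain cylinder, 36 mm in diameter, 120 mm long, about 0.4 kg, lying level. Its x axis runs along it from the blue lid (last 35 mm) to the bare steel foot. Grip it across from above, fingertips not lower than 33 mm over the table (the V-blocks' tops). Sliding friction in the groove: 2 to 3 N, more if pushed well above its axis.
- jar_foot (a point): Centre of the flat bare steel foot end of the blue-lidded jar, 60 mm from its middle.
- park_a: Fixed grey parking block that the blue-lidded jar starts in: V-block 80 mm long, 61 mm wide, top 32 mm above the table; the jar's axis lies along it, 40 mm above the table. Origin under its centre, x along the V.
- cradle: The mill's fixed cradle on a base plate 8 mm thick. Origin on the table under the groove's centre line, at the guard's mouth; x runs along the groove into the guard, z up. The open 90-degree V-groove (aluminium, 61 mm wide, top 32 mm above the table) runs from x = -140 mm to the mouth and on under the guard. White housing, 90 mm tall, from x = 120 to 230 mm.
- groove_mouth (a point): On the axis of a jar lying in the groove (y = 0 of the cradle, 40 mm above the table), at the guard's mouth. The guard is a tunnel, x = 0 to 110 mm, with blue sides and a clear roof: opening 61 mm wide, roof underside 72 mm and top 76 mm above the table.
- stop (a joint): How far the red sprung stop (24 mm disc on the groove's axis, under the guard) is pressed in along +x, m: 0 free, 0.016 end of travel. Its free place varies from run to run, 55 to 85 mm past the mouth, not measured: feel for it; 35 to 65 mm of the jar stays outside. Spring 1 N per mm, no preload; jar friction keeps it lightly pressed when let go.
- wheel (a joint): Angle of the black cam wheel about its vertical axis, rad, counter-clockwise from above positive; 0 when its white mark faces the red pointer, which stands on the wheel's far side (the cradle's +x). It starts at 0.6 to 1.4, so turn it clockwise. Stiff (0.15 N m); stays where it is left; end stops at -1.6 and 1.6.
- wheel_center (a point): On the wheel's axis, 55 mm above the table, at x = -30, y = -150 mm of the cradle. Wheel 120 mm across: upstanding rim 10 mm thick (radius 50 to 60 mm), top 68 mm and inner floor 32 mm above the table; hub radius 12 mm, top 48 mm. Pinch the rim radially from above and lead it round. Pointer block, 32 mm tall, 67 to 103 mm from the axis.
- spare_jar_center (a point): Middle of the other jar, yellow lid, same size, in a like fixed grey block; the two places are swapped at random. Bystander.
- tip_box: Yellow pipette tip box, 120 x 85 x 54 mm, loose; origin under its centre. Bystander.
- reagent: Bottle, 68 mm in diameter, 140 mm tall, loose; origin under its centre. Bystander.

How it is judged:
By the outcome, as a careful person would: the job done as asked, in the order asked, and still so for the second after the job is handed in, with the robot touching nothing.
It also fails if it takes over 72 s, if anything falls off the work surface, if the arm or the gripper's body presses on something with over 40 N, if the wrist force passes 120 N, or if a joint passes its speed limit or range.

ROBOT

A 7-joint arm with a two-finger parallel gripper is mounted at the origin on the work surface. World frame = base frame: x ahead of the robot, y to its left, z up, the work surface at z = 0. Lengths are in m, angles in rad, forces in N, time in s.
With the tool pointing down it reaches from about 0.4 to 0.85 m from the base axis. Payload 4.5 kg.
Tool frame: the origin (TCP) lies at the centre of the arm's flange, where the gripper is bolted on; the fingertips stand r.tcp_to_tips ahead of it and the grasp point (between the pads) lies 147 mm ahead of it (r.tcp_to_tips is the distance from the TCP to the fingertips, in m); x points along the fingers, y is the direction in which the jaws open and shut, and the axes are right-handed (so a half turn about x gives the same grasp; the last joint's range is limited). The gripper opens to 88 mm and grips with 3 to 60 N. Pads are 18 mm wide; open, the fingers measure 123 mm over their backs; the gripper's body (75 mm by 187 mm) begins 45 mm behind the grasp point.
Start: joints at [1.268, 0.689, -0.195, 1.565, 0.157, 0.902, -0.215], TCP at [0.207, -0.59, 0.405] pointing down, gripper open.
Joint ranges: [-3.01, 3.01], [-0.46, 2.08], [-1.47, 1.51], [0.13, 2.56], [-1, 4.14], [0.04, 2.09], [-2.66, 2.66]. Speed limits (rad/s): [2.57, 2.57, 3.14, 3.14, 3.14, 3.14, 3.14].

INTERFACE

Orientations are given as a unit quaternion [x, y, z, w].
In Python, from plant import r, eyes gives the robot as it stands.
- The arm moves only by the tool carry_out, never from a script. Its argument "targets" is text: rows parted by semicolons, each of 5 numbers parted by spaces: the opening, from 0 (shut) to 1 (fully open), then the shift along the tool's x, y, z in mm, then the turn about the tool's x in rad. A call has 1 to 20 rows; each row shifts and turns the commanded pose from where the row before left it, along the tool's axes as they then stand; what a row does not reach is not made up. A row lasts 1/12 s, in which the tool goes at most 41.7 mm and 7.16 degrees, less where a joint would pass 70% of its speed; a pose out of reach is approached as far as the arm can. A call is refused whole if a number of a shift passes 41.7 or a number of a turn 0.125, either way. A call with a gripper value outside its range is refused whole. The fingers move at their own pace and stop on an object; "force" is the grip in N (left out, the last holds). Time passes only in rows, so rows that do not move let the fingers close. It gives the time, the measured TCP pose, the force and the opening at its end, in the units of the state.
- r.get_state(): the state, without advancing time (a new reading comes with each control period).
- eyes.snapshot(name): name is "scene" or "top" or "wrist"; returns (picture, depth): 400x640x3 uint8, blue, green, red; 400x640 float32, m along the optical axis (not along the pixel's ray), 0 where there is no reading.
- eyes.camera_params(name): a dict with "intrinsics" (3x3 intrinsics, pixels), "rvec" (rotation vector, rad) and "tvec" (3), from world to camera coordinates, as OpenCV has them; the wrist camera has in their place "T_tool_cam" (4x4, takes a point from camera to tool coordinates, whose origin is the TCP and whose axes are the tool frame's). Camera axes: x right, y down, z forward; pixel columns grow to the right and rows downward; lengths in m; the calibration is good to about 2 mm. A picture is of the moment at which its call begins: read the wrist's pose just before it. camera_params takes no time and is no camera call.
- r.finish_job(): hands the job in, once; it reports no verdict.
The state is a dict: "clock": time; "q": joint angles; "qd": joint speeds; "joint_torque": joint torques, N m; "tool_pos": TCP position; "eef_rot": TCP orientation; "contact_force": force on the tool from outside, world axes, zero at the start; "moment": the same for the moment, N m; "opening": opening from 0.0 (shut) to 1.0 (fully open).
Only numpy, scipy, OpenCV 4.12 (cv2) and the standard library are available. Lean on these libraries where they do the work, as an engineer would, in place of code of your own. Each camera call takes 0.05 s, during which the arm holds its last target.

## Working session

There is one attempt and no reset: what is moved stays moved. The work goes in short steps, Python scripts to look and compute and a tool call to move; the robot and the scene stay as the last step left them, time stands still between calls to the robot, and variables do not carry over. Pictures are saved under pics/ and viewed, and the job is handed in when it is done.

Besides the shell and the picture viewer there is one more tool, called as a command line: name --argument value ..., lists and objects as JSON in quotes. carry_out: Moves the arm, as the interface text tells. Its arguments: {"type":"object","properties":{"targets":{"type":"string"},"force":{"type":"number"}},"required":["targets"]}

```bash
ls; mkdir -p pics; python3 - <<'E'
from plant import r, eyes
import cv2, numpy as np
print(r.get_state(), r.tcp_to_tips)
for n in ("scene","top","wrist"):
    p,d=eyes.snapshot(n); cv2.imwrite(f"pics/{n}0.png",p); np.save(f"pics/{n}0.npy",d); print(n,eyes.camera_params(n))
E
```

```text
pics
{'clock': 0.0, 'q': array([ 1.26780121,  0.68998005, -0.19449401,  1.56632377,  0.15734941,
        0.90250676, -0.21510612]), 'qd': array([-2.04469846e-05, -2.12661128e-04,  2.41543416e-04, -1.68971452e-03,
        1.41809735e-04, -1.71716261e-03,  1.45551226e-04]), 'joint_torque': array([ 2.31575259e-04, -5.27556431e+01, -1.26692601e+00, -1.53429347e+01,
       -5.25969348e-02,  6.56967197e-03,  1.68183215e-04]), 'tool_pos': array([ 0.20639323, -0.58959698,  0.40391712]), 'eef_rot': array([-0.69692719, -0.11916597,  0.6972704 , -0.11792353]), 'contact_force': array([-0.94309748,  0.40254559,  0.58219155]), 'moment': array([ 0.02750032,  0.05770853, -0.04681435]), 'opening': 1.0016781530311352} 0.166
scene {'intrinsics': array([[481.80520969,   0.        , 320.84072085],
       [  0.        , 481.80520969, 198.52187648],
       [  0.        ,   0.        ,   1.        ]]), 'rvec': array([ 2.2301407 ,  1.11453291, -0.38373123]), 'tvec': array([-0.44632973, -0.32624627,  1.28113357])}
top {'intrinsics': array([[423.60550107,   0.        , 320.18469428],
       [  0.        , 423.60550107, 198.89754647],
       [  0.        ,   0.        ,   1.        ]]), 'rvec': array([ 2.1568846 , -2.13074805,  0.22015148]), 'tvec': array([0.04019297, 0.62617905, 0.78426746])}
wrist {'intrinsics': array([[309.73166401,   0.        , 320.65859641],
       [  0.        , 309.73166401, 194.98302304],
       [  0.        ,   0.        ,   1.        ]]), 'T_tool_cam': array([[-6.99494585e-05, -2.66051634e-01,  9.63958777e-01,
         1.89521330e-02],
       [ 9.99999983e-01, -1.85687611e-04,  2.13151904e-05,
         9.18009146e-04],
       [ 1.73324261e-04,  9.63958761e-01,  2.66051642e-01,
        -6.93583504e-02],
       [ 0.00000000e+00,  0.00000000e+00,  0.00000000e+00,
         1.00000000e+00]])}
```

View pics/top0.png

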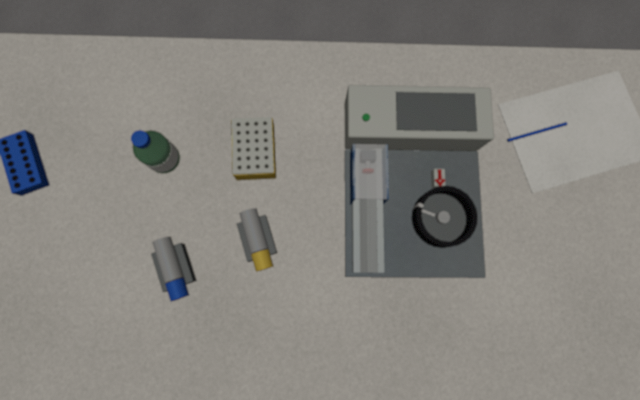

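View pics/scene0.png

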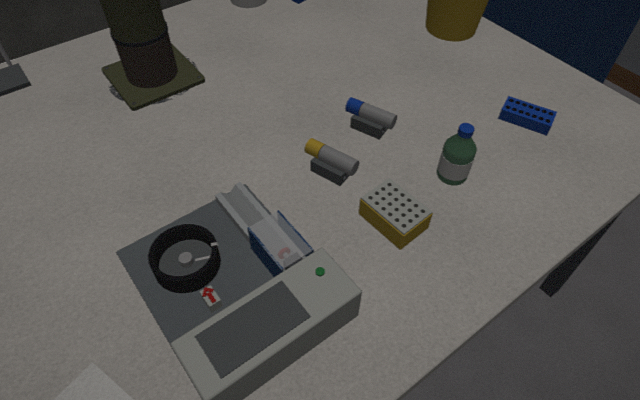

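View pics/wrist0.png

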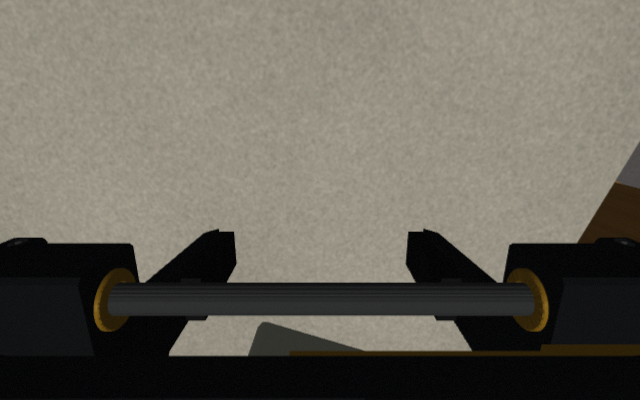

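```bash
cat > h.py <<'E'
import numpy as np, cv2
from scipy.spatial.transform import Rotation as R
from plant import r, eyes
def cam(n):
    c=eyes.camera_params(n); K=c["intrinsics"]
    if n=="wrist":
        s=r.get_state(); T=np.eye(4); T[:3,:3]=R.from_quat(s["eef_rot"]).as_matrix(); T[:3,3]=s["tool_pos"]
        T=T@c["T_tool_cam"]; return K,T[:3,:3],T[:3,3]
    M=R.from_rotvec(c["rvec"]).as_matrix(); return K,M.T,-M.T@c["tvec"]
def px2z(C,u,v,z):
    K,Rw,o=C; d=Rw@np.linalg.solve(K,[u,v,1.]); return o+d*(z-o[2])/d[2]
def pxd(C,u,v,depth):
    K,Rw,o=C; return o+Rw@np.linalg.solve(K,[u,v,1.])*depth
def proj(C,P):
    K,Rw,o=C; p=K@(Rw.T@(np.asarray(P)-o)); return p[:2]/p[2]
def crop(p,x0,y0,x1,y1,f,name):
    cv2.imwrite("pics/"+name,cv2.resize(p[y0:y1,x0:x1],None,fx=f,fy=f,interpolation=cv2.INTER_CUBIC))
E
python3 - <<'E'
from h import *
p=cv2.imread("pics/top0.png"); 
crop(p,340,75,500,285,2.8,"c1.png"); crop(p,130,190,290,310,5,"c2.png")
C=cam("top"); print(C[2])
for u,v in [(320,200),(170,267),(0,0)]: print(px2z(C,u,v,0))
p=cv2.imread("pics/scene0.png"); crop(p,110,170,370,400,2.6,"c3.png");
E
```

```text
[0.4800281  0.07230317 0.87928175]
[0.63281663 0.04658731 0.        ]
[0.49036329 0.34964533 0.        ]
[1.07680638 0.76799561 0.        ]
```

View pics/c1.png

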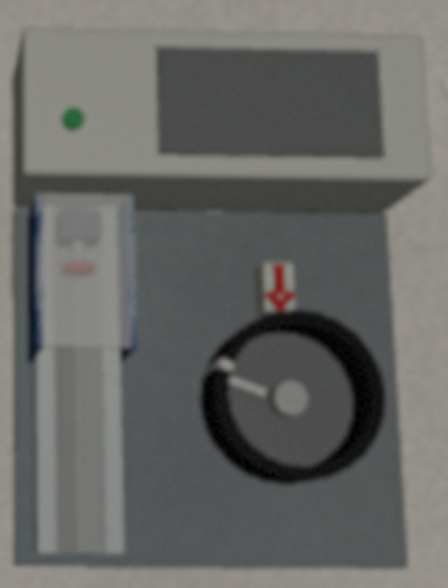

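View pics/c2.png

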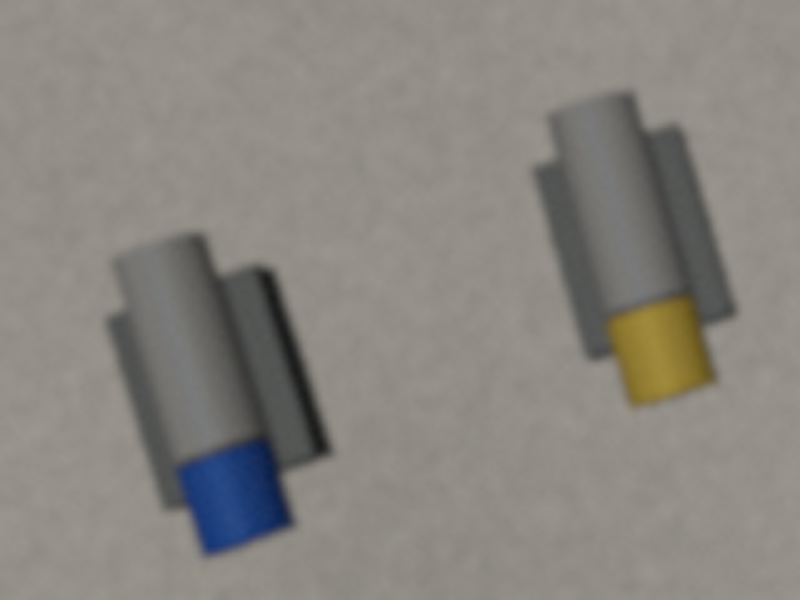

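View pics/c3.png

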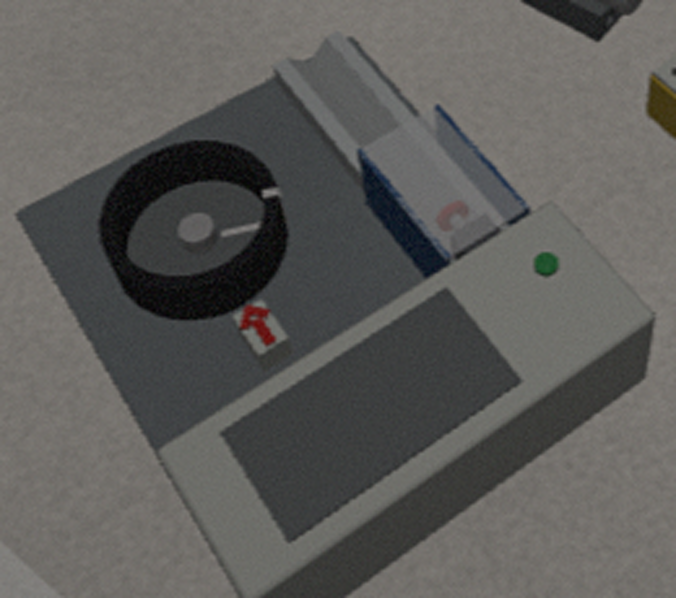

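```bash
python3 - <<'E'
from h import *
from scipy.optimize import least_squares
C=cam("top")
f=lambda x,y:(340+x/2.8,75+y/2.8)
obs=[((-.14,.0305,.032),f(37,553)),((-.14,-.0305,.032),f(125,553)),((-.03,-.15,.048),f(291,398))]
def P(th,l): c,s=np.cos(th[2]),np.sin(th[2]); return np.array([th[0]+c*l[0]-s*l[1],th[1]+s*l[0]+c*l[1],l[2]])
fun=lambda th:np.concatenate([proj(C,P(th,l))-np.array(o) for l,o in obs])
s=least_squares(fun,[.6,0,0]); th=s.x; print("cradle",th,s.fun.round(2))
for l in [(0,.0305,.076),(0,-.0305,.076),(.12,0,.09),(.12,-.1,.09),(-.03,-.15,.068),(-.03,-.21,.068),(-.03,-.09,.068),(.03,-.15,.068),(-.09,-.15,.068)]: 
    q=proj(C,P(th,l)); print(l,P(th,l).round(4),q.round(1),((q-[340,75])*2.8).round(0))
# stop and mark
for u,v,z in [(78,268,.052),(224,364,.068)]:
    w=px2z(C,*f(u,v),z)[:2]-th[:2]; c,s_=np.cos(th[2]),np.sin(th[2]); print("local",w@[c,s_],w@[-s_,c])
g=lambda x,y:(130+x/5,190+y/5)
for name,pts in dict(blue=[(115,255),(205,235),(207,555),(292,525)],yel=[(550,113),(633,93),(633,405),(717,378)]).items():
    W=[px2z(C,*g(*p),.040) for p in pts]
    ft=(W[0]+W[1])/2; ld=(W[2]+W[3])/2; d=ft-ld; print(name,(ft+ld)/2,np.linalg.norm(d),np.arctan2(d[1],d[0]),[np.linalg.norm(W[0]-W[1]),np.linalg.norm(W[2]-W[3])])
E
```

```text
cradle [ 0.6229987  -0.05002078  0.00438932] [ 0.3  -0.02 -0.42  0.14  0.11 -0.12]
(0, 0.0305, 0.076) [ 0.6229 -0.0195  0.076 ] [355.4 198.9] [ 43. 347.]
(0, -0.0305, 0.076) [ 0.6231 -0.0805  0.076 ] [386.8 199.2] [131. 348.]
(0.12, 0, 0.09) [ 0.743  -0.0495  0.09  ] [371.2 137.2] [ 87. 174.]
(0.12, -0.1, 0.09) [ 0.7434 -0.1495  0.09  ] [422.1 137.9] [230. 176.]
(-0.03, -0.15, 0.068) [ 0.5937 -0.2002  0.068 ] [447.3 215.7] [300. 394.]
(-0.03, -0.21, 0.068) [ 0.5939 -0.2602  0.068 ] [477.7 216. ] [386. 395.]
(-0.03, -0.09, 0.068) [ 0.5934 -0.1402  0.068 ] [416.8 215.4] [215. 393.]
(0.03, -0.15, 0.068) [ 0.6537 -0.1999  0.068 ] [445.9 185.6] [296. 310.]
(-0.09, -0.15, 0.068) [ 0.5337 -0.2004  0.068 ] [448.8 246.6] [305. 480.]
local 0.06210923909150996 0.0019683750282794964
local -0.00943436653857919 -0.09706136245817525
blue [0.48768056 0.33521616 0.04      ] 0.11992470241399546 0.3592775399169613 [np.float64(0.0352315361077828), np.float64(0.03349466223998485)]
yel [0.54576624 0.17204032 0.04      ] 0.11892385304691452 0.3144557156620709 [np.float64(0.03368998144744453), np.float64(0.03401291681066369)]
```

```bash
cat >> h.py <<'E'
CR=np.array([0.6230,-0.0500,0.0044])
def cr(x,y): c,s=np.cos(CR[2]),np.sin(CR[2]); return CR[0]+c*x-s*y,CR[1]+s*x+c*y
def pose():
    s=r.get_state(); M=R.from_quat(s["eef_rot"]).as_matrix(); return s["tool_pos"],M
def yaw(M): return np.arctan2(M[1,1],M[0,1])
def plan(wps,op,vmax=40,wmax=.12,start=None):
    """wps: list of (x,y,z,dyaw or None: abs yaw of tool y, mod pi); prints rows"""
    p,M=pose() if start is None else start; p=p.copy()
    sg=np.sign(-M[2,0])  # tool x down
    rows=[]
    for w in wps:
        tgt=np.array(w[:3]); v=w[4] if len(w)>4 else vmax
        dy=0 if w[3] is None else (w[3]-yaw(M)+np.pi/2)%np.pi-np.pi/2
        n=max(int(np.ceil(np.linalg.norm(tgt-p)*1e3/v)),int(np.ceil(abs(dy)/wmax)),1)
        for k in range(n):
            g=p+(tgt-p)/(n-k); sh=np.round(M.T@(g-p)*1e3,1); t=round(-dy/n,3)
            rows.append([op,*sh,t]); p=p+M@sh/1e3; M=M@R.from_rotvec([t,0,0]).as_matrix()
    print(len(rows),"rows; end",p.round(4),"yaw",round(yaw(M),3))
    print("; ".join("%g %g %g %g %g"%tuple(q) for q in rows)); return p,M
E
python3 - <<'E'
from h import *
p,M=pose(); print(M.round(4),yaw(M))
plan([(0.45,-.25,.40,None),(.55,-.0,.40,None),(.488,.335,.36,.359+np.pi/2)],1)
E
```

```text
[[-5.000e-04  3.305e-01 -9.438e-01]
 [ 1.200e-03 -9.438e-01 -3.305e-01]
 [-1.000e+00 -1.300e-03  1.000e-04]] -1.2339333142651179
27 rows; end [0.488  0.3349 0.36  ] yaw -1.216
1 0.4 -21.8 -31.1 0; 1 0.4 -21.8 -31.1 0; 1 0.4 -21.8 -31.1 0; 1 0.4 -21.8 -31.1 0; 1 0.4 -21.8 -31.1 0; 1 0.4 -21.8 -31.1 0; 1 0.4 -21.9 -31.1 0; 1 0.4 -21.8 -31.1 0; 1 0.4 -21.9 -31.1 0; 1 0.4 -21.8 -31.1 0; 1 0.4 -21.9 -31.1 0; 1 0 -29 -25.3 0; 1 0 -29 -25.3 0; 1 0.1 -29 -25.3 0; 1 0 -29 -25.3 0; 1 0.1 -29 -25.3 0; 1 0 -28.9 -25.3 0; 1 0.1 -29 -25.2 0; 1 4.5 -37.4 -5.8 -0.002; 1 4.5 -37.4 -5.9 -0.002; 1 4.5 -37.4 -6 -0.002; 1 4.5 -37.4 -6 -0.002; 1 4.5 -37.3 -6.1 -0.002; 1 4.5 -37.3 -6.2 -0.002; 1 4.5 -37.3 -6.2 -0.002; 1 4.5 -37.3 -6.3 -0.002; 1 4.4 -37.3 -6.4 -0.002
```

carry_out --targets "1 0 -22 -31 0; 1 0 -22 -31 0; 1 0 -22 -31 0; 1 0 -22 -31 0; 1 0 -22 -31 0; 1 0 -22 -31 0; 1 0 -22 -31 0; 1 0 -22 -31 0; 1 0 -22 -31 0; 1 0 -22 -31 0; 1 0 -22 -31 0; 1 0 -29 -25 0; 1 0 -29 -25 0; 1 0 -29 -25 0; 1 0 -29 -25 0; 1 0 -29 -25 0; 1 0 -29 -25 0; 1 0 -29 -25 0; 1 4 -37 -6 0; 1 4 -37 -6 0"

```text
clock: 1.82
tool_pos: [0.5339, 0.0763, 0.3965]
eef_rot: [0.698, 0.118, -0.697, 0.118]
contact_force: [-0.1, -0.4, -0.2]
opening: 0.998
```

carry_out --targets "1 4 -37 -6 0; 1 4 -37 -6 0; 1 4 -37 -6 0; 1 4 -37 -6 0; 1 4 -37 -6 -0.01; 1 4 -37 -6 -0.01; 1 4 -30 -2 0; 1 0 0 0 0"

```text
clock: 2.48
tool_pos: [0.4812, 0.3326, 0.3677]
eef_rot: [-0.694, -0.132, 0.696, -0.127]
contact_force: [-0.2, 0.3, 1.3]
opening: 1.001
```

```bash
python3 - <<'E'
from h import *
p,M=pose(); print(p,yaw(M),M.round(3)); C=cam("wrist"); np.savez("w1.npz",K=C[0],R=C[1],o=C[2])
im,d=eyes.snapshot("wrist"); cv2.imwrite("pics/w1.png",im); print(r.get_state()["clock"],r.get_state()["contact_force"])
c,s=np.cos(.359),np.sin(.359)
for a in (-.06,-.025,.06): print(a,proj(C,(.4877+c*a,.3352+s*a,.04)))
E
```

```text
[0.48123159 0.33256827 0.36773711] -1.2026279607054386 [[-0.003  0.36  -0.933]
 [ 0.006 -0.933 -0.36 ]
 [-1.    -0.006  0.001]]
2.5333 [ 0.66899398 -0.67841219  0.76646739]
-0.06 [321.09937791 228.30670571]
-0.025 [321.4163035  196.71525674]
0.06 [322.26864148 111.75338393]
```

View pics/w1.png

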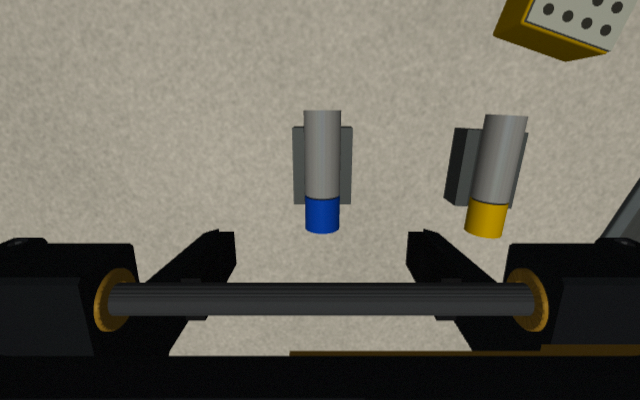

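```bash
python3 - <<'E'
from h import *
plan([(.488,.3345,.26,.359+np.pi/2),(.488,.3345,.202,None,20)],.8)
E
```

```text
6 rows; end [0.488  0.3345 0.202 ] yaw -1.212
0.8 36 -1 -2.4 0.002; 0.8 36 -1.1 -2.3 0.002; 0.8 35.9 -1 -2.4 0.002; 0.8 19.3 0 -0 0; 0.8 19.4 0.1 -0 0; 0.8 19.3 0 -0 0
```

carry_out --targets "0.8 36 -1 -2.4 0; 0.8 36 -1 -2.4 0; 0.8 36 -1 -2.4 0; 0.8 19.3 0 0 0; 0.8 19.3 0 0 0; 0.8 19.3 0 0 0; 0.8 0 0 0 0; 0.8 0 0 0 0"

```text
clock: 3.2
tool_pos: [0.4911, 0.3286, 0.2024]
eef_rot: [-0.695, -0.124, 0.696, -0.126]
contact_force: [-0.4, -0.6, 0.3]
opening: 0.796
```

carry_out --targets "0.2 0 0 0 0; 0.2 0 0 0 0; 0.2 0 0 0 0; 0.2 0 0 0 0; 0.2 0 0 0 0; 0.2 0 0 0 0; 0.2 0 0 0 0; 0.2 0 0 0 0" --force 30

```text
clock: 3.87
tool_pos: [0.489, 0.3348, 0.204]
eef_rot: [0.696, 0.13, -0.695, 0.124]
contact_force: [-4.8, 8.3, 2.2]
opening: 0.396
```

```bash
python3 - <<'E'
from h import *
for i in range(3):
    s=r.get_state(); print(s["clock"],s["tool_pos"],s["contact_force"],s["moment"],s["opening"])
im,d=eyes.snapshot("wrist"); cv2.imwrite("pics/w2.png",im)
s=r.get_state(); print(s["clock"],s["tool_pos"],s["contact_force"],s["opening"])
E
```

```text
3.8667 [0.48904821 0.33476488 0.20400448] [-4.83373895  8.28744503  2.18434443] [1.84372381 0.99171566 0.04635883] 0.395690621742795
3.8667 [0.48904821 0.33476488 0.20400448] [-4.83373895  8.28744503  2.18434443] [1.84372381 0.99171566 0.04635883] 0.395690621742795
3.8667 [0.48904821 0.33476488 0.20400448] [-4.83373895  8.28744503  2.18434443] [1.84372381 0.99171566 0.04635883] 0.395690621742795
3.9167 [0.48905007 0.33476314 0.20400357] [-4.20202276  8.43324141  1.96845329] 0.39368539997650503
```

View pics/w2.png

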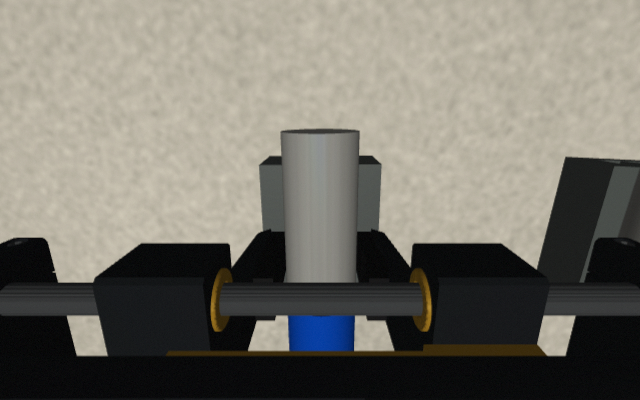

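carry_out --targets "0.2 0 -3 0 0; 0.2 0 -3 0 0; 0.2 0 0 0 0; 0.2 -10 0 0 0; 0.2 -20 0 0 0; 0.2 -35 0 0 0; 0.2 -35 0 0 0; 0.2 0 0 0 0; 0.2 0 0 0 0; 0.2 0 0 0 0; 0.2 0 0 0 0" --force 40

```text
clock: 4.83
tool_pos: [0.4879, 0.3347, 0.3011]
eef_rot: [-0.695, -0.125, 0.697, -0.126]
contact_force: [-0.6, -0.5, -4.9]
opening: 0.401
```

```bash
python3 - <<'E'
from h import *
s=r.get_state(); print(s["contact_force"],s["moment"],s["opening"]); p,M=pose(); print(p,yaw(M),M.round(4))
im,d=eyes.snapshot("wrist"); cv2.imwrite("pics/w3.png",im)
print(cr(-.065,0)); x,y=cr(-.065,0); plan([(x,y,.300,CR[2]-np.pi/2)],.2,30)
E
```

```text
[-0.60710591 -0.4840416  -4.87177878] [-0.00339003  0.06859504 -0.02922177] 0.40120261696831966
[0.48786677 0.33465769 0.30107197] -1.2142481294711278 [[-0.0032  0.349  -0.9371]
 [-0.0031 -0.9371 -0.349 ]
 [-1.      0.0017  0.0041]]
(np.float64(0.5580006291989849), np.float64(-0.05028599907717423))
14 rows; end [ 0.558  -0.0503  0.3   ] yaw -1.564
0.2 0.1 27.5 4.9 0.025; 0.2 0.1 27.6 4.2 0.025; 0.2 0.1 27.7 3.5 0.025; 0.2 0.1 27.8 2.8 0.025; 0.2 0.1 27.9 2.1 0.025; 0.2 0.1 27.9 1.5 0.025; 0.2 0.2 28 0.8 0.025; 0.2 0.1 28 0 0.025; 0.2 0.2 28 -0.6 0.025; 0.2 0.1 27.9 -1.4 0.025; 0.2 0.2 27.9 -2 0.025; 0.2 0.1 27.8 -2.7 0.025; 0.2 0.2 27.8 -3.5 0.025; 0.2 0.1 27.6 -4.1 0.025
```

View pics/w3.png

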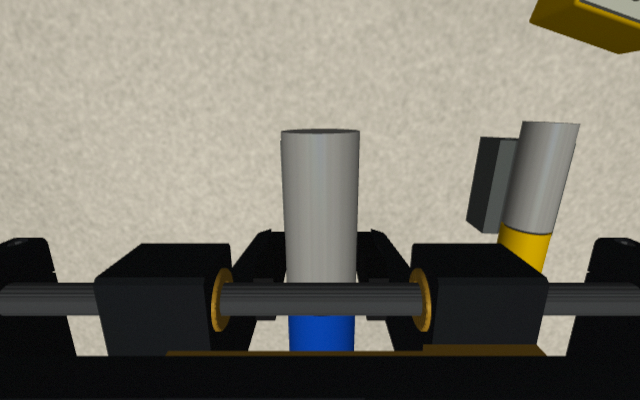

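carry_out --targets "0.2 0 27.5 4.9 0.025; 0.2 0 27.6 4.2 0.025; 0.2 0 27.7 3.5 0.025; 0.2 0 27.8 2.8 0.025; 0.2 0 27.9 2.1 0.025; 0.2 0 27.9 1.5 0.025; 0.2 0 28 0.8 0.025; 0.2 0 28 0 0.025; 0.2 0 28 -0.6 0.025; 0.2 0 28 -1.4 0.025; 0.2 0 28 -2 0.025; 0.2 0 28 -2.7 0.025; 0.2 0 28 -3.5 0.025; 0.2 0 27.6 -4.1 0.025; 0.2 0 0 0 0; 0.2 0 0 0 0; 0.2 0 0 0 0; 0.2 0 0 0 0; 0.2 0 0 0 0"

```text
clock: 6.47
tool_pos: [0.5586, -0.0486, 0.3024]
eef_rot: [-0.707, -0.004, 0.707, -0.003]
contact_force: [-0.6, -0.1, -3.9]
opening: 0.393
```

```bash
python3 - <<'E'
from h import *
s=r.get_state(); print(s["contact_force"],s["moment"],s["opening"]); p,M=pose(); print(p,yaw(M)+np.pi/2,M.round(4))
C=cam("wrist"); im,d=eyes.snapshot("wrist"); cv2.imwrite("pics/w4.png",im)
for l in [(0,.0305,.076),(0,-.0305,.076),(0,.0305,.032),(0,-.0305,.032),(-.03,-.15,.048)]: print(l,proj(C,(*cr(*l[:2]),l[2])).round(1))
im,d=eyes.snapshot("top"); cv2.imwrite("pics/t4.png",im);crop(im,340,75,500,285,2.8,"t4c.png")
E
```

```text
[-0.57514333 -0.13223702 -3.85877477] [0.01105452 0.01482139 0.0478402 ] 0.392563697001556
[ 0.55862953 -0.04857293  0.30239917] 0.009333301021664742 [[-1.0e-03  9.3e-03 -1.0e+00]
 [ 9.0e-04 -1.0e+00 -9.3e-03]
 [-1.0e+00 -9.0e-04  1.0e-03]]
(0, 0.0305, 0.076) [276.3 117.3]
(0, -0.0305, 0.076) [370.2 117.8]
(0, 0.0305, 0.032) [284.1 115.9]
(0, -0.0305, 0.032) [361.6 116.3]
(-0.03, -0.15, 0.048) [519.4 158.1]
```

View pics/w4.png

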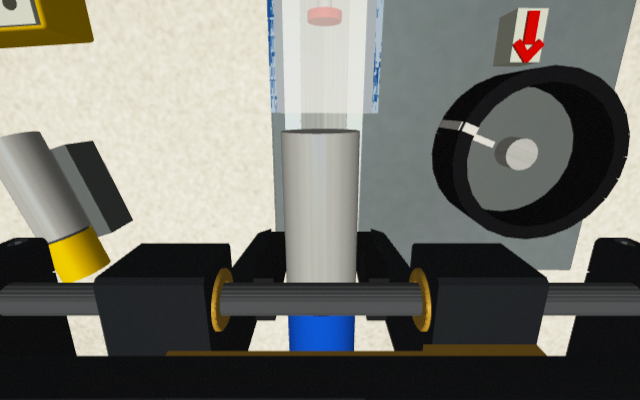

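View pics/t4c.png

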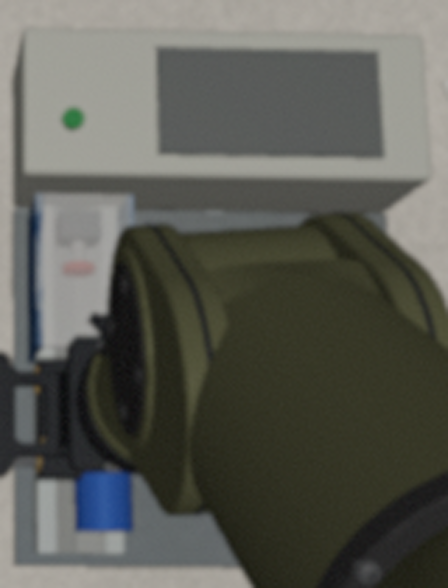

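```bash
python3 - <<'E'
from h import *
im=cv2.imread("pics/w4.png"); crop(im,250,0,400,150,5.3,"w4c.png")
C=cam("wrist")
for x in (0,.04,.1):
  for z,h in ((.032,.0305),(.076,.0305),(.008,0)): print(x,z,[((proj(C,(*cr(x,s*h),z))-[250,0])*5.3).round(0) for s in (1,-1)])
E
```

```text
0 0.032 [array([177., 616.]), array([587., 618.])]
0 0.076 [array([135., 623.]), array([632., 626.])]
0 0.008 [array([382., 613.]), array([382., 613.])]
0.04 0.032 [array([169., 325.]), array([598., 327.])]
0.04 0.076 [array([123., 269.]), array([648., 271.])]
0.04 0.008 [array([383., 349.]), array([383., 349.])]
0.1 0.032 [array([ 156., -163.]), array([ 617., -161.])]
0.1 0.076 [array([ 103., -344.]), array([ 675., -341.])]
0.1 0.008 [array([385., -91.]), array([385., -91.])]
```

View pics/w4c.png

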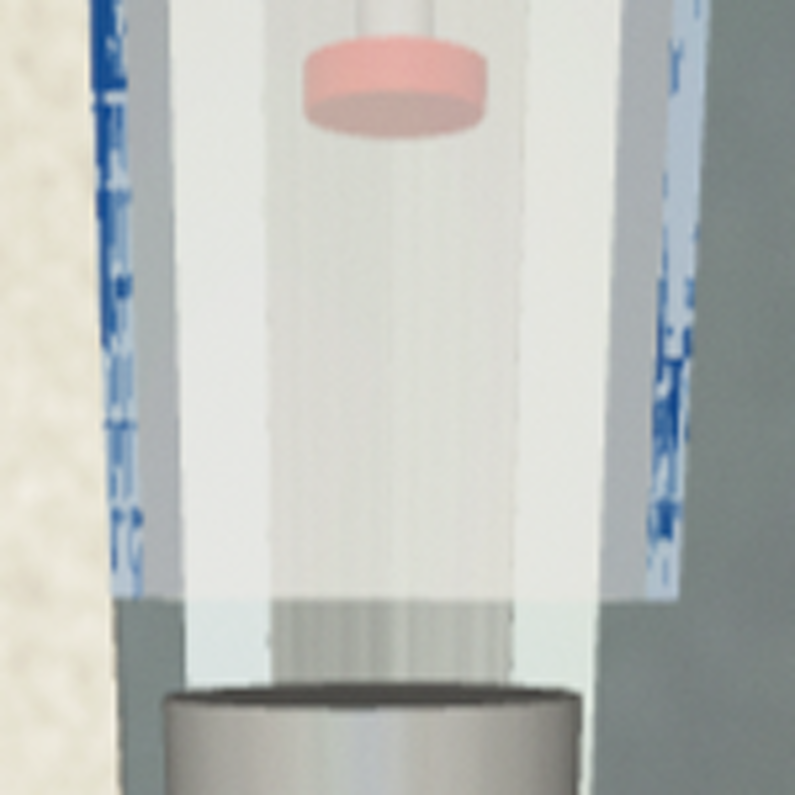

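carry_out --targets "0.2 20 1.2 -0.5 0.005; 0.2 25 1.2 -0.5 0; 0.2 25 0 0 0; 0.2 12 0 0 0; 0.2 6 0 0 0; 0.2 0 0 0 0; 0.2 0 0 0 0; 0.2 0 0 0 0; 0.2 0 0 0 0"

```text
clock: 7.32
tool_pos: [0.5604, -0.0525, 0.216]
eef_rot: [0.708, 0.001, -0.706, 0.001]
contact_force: [-0.3, 0.2, -4.4]
opening: 0.396
```

carry_out --targets "0.2 3 -0.5 0 0; 0.2 3 -0.5 0 0; 0.2 2 0 0 0; 0.2 2 0 0 0; 0.2 1 0 0 0; 0.2 0 0 0 0; 0.2 0 0 0 0"

```text
clock: 7.9
tool_pos: [0.56, -0.0506, 0.204]
eef_rot: [0.707, 0.001, -0.707, 0.0]
contact_force: [-1.5, 3.6, 0.4]
opening: 0.399
```

```bash
python3 - <<'E'
from h import *
s=r.get_state(); print(s["contact_force"],s["moment"],s["opening"]); p,M=pose(); print(p,yaw(M)+np.pi/2,M.round(4))
im,d=eyes.snapshot("wrist"); cv2.imwrite("pics/w5.png",im)
E
```

```text
[-1.53696368  3.59183967  0.37786592] [ 0.87220381  0.20320937 -0.07594773] 0.3987291149980152
[ 0.55997243 -0.05057337  0.20400896] 0.002628860220432516 [[ 5.0e-04  2.6e-03 -1.0e+00]
 [ 1.3e-03 -1.0e+00 -2.6e-03]
 [-1.0e+00 -1.3e-03 -5.0e-04]]
```

View pics/w5.png

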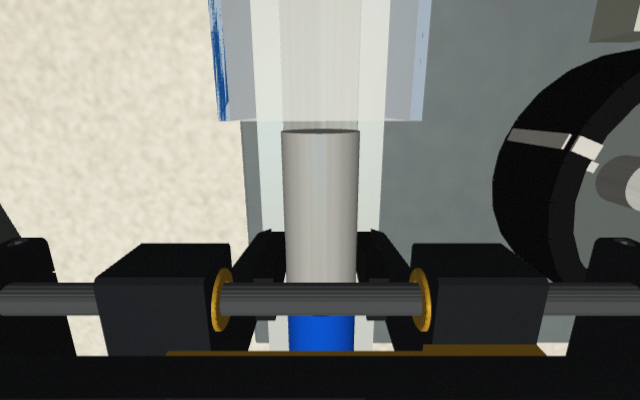

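carry_out --targets "0.2 0 -2 0 0; 0.2 0 0 0 0; 0.7 0 0 0 0; 0.7 0 0 0 0; 0.7 0 0 0 0; 0.7 0 0 0 0; 0.7 -20 0 0 0; 0.7 -25 0 0 0; 0.7 -20 0 0 0; 0.3 0 0 20 0; 0 0 0 25 0; 0 0 0 25 0; 0 0 0 20 0; 0 0 0 0 0; 0 0 0 0 0; 0 0 0 0 0; 0 0 0 0 0; 0 0 0 0 0" --force 20

```text
clock: 9.45
tool_pos: [0.4709, -0.0497, 0.2688]
eef_rot: [0.708, 0.001, -0.707, 0.001]
contact_force: [-0.1, 0.0, -1.3]
opening: 0.046
```

```bash
python3 - <<'E'
from h import *
s=r.get_state(); print(s["contact_force"],s["moment"],s["opening"]); p,M=pose(); print(p,yaw(M)+np.pi/2,M.round(4))
im,d=eyes.snapshot("wrist"); cv2.imwrite("pics/w6.png",im)
C=cam("wrist")
for x in (.5,.535,.62): print(proj(C,(x,-.0506,.058 if x!=.5 else .04)))
E
```

```text
[-0.09876637  0.00393153 -1.28496706] [ 0.06568086 -0.01130989 -0.03864019] 0.04562066789816776
[ 0.47092391 -0.0496579   0.26876616] 0.0018304413187266722 [[ 0.0017  0.0018 -1.    ]
 [-0.     -1.     -0.0018]
 [-1.      0.     -0.0017]]
[321.36537755 170.72788264]
[321.55749511 119.1147087 ]
[321.95642327 -46.17384056]
```

View pics/w6.png

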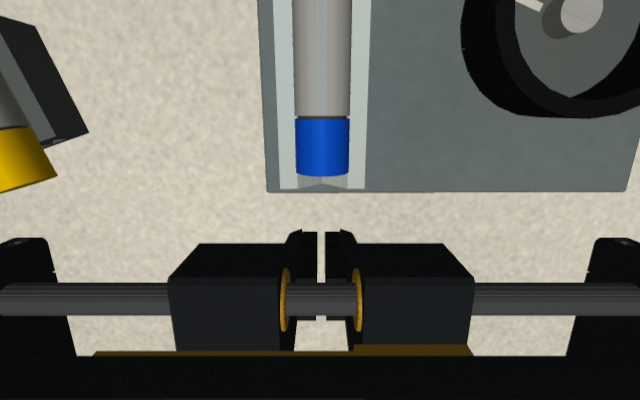

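carry_out --targets "0 25 1 0 0; 0 25 0 0 0; 0 12 0 0 0; 0 5 0 0 0; 0 0 0 0 0; 0 0 0 0 0; 0 0 0 0 0; 0 0 0 0 0"

```text
clock: 10.17
tool_pos: [0.4702, -0.0507, 0.2027]
eef_rot: [0.708, 0.001, -0.706, 0.001]
contact_force: [0.4, -0.6, -0.9]
opening: 0.002
```

carry_out --targets "0 0 0 -8 0; 0 0 0 -6 0; 0 0 0 -3 0; 0 0 0 -3 0; 0 0 0 -3 0; 0 0 0 -3 0; 0 0 0 -3 0; 0 0 0 -3 0; 0 0 0 -3 0; 0 0 0 -3 0; 0 0 0 -3 0; 0 0 0 -3 0; 0 0 0 -3 0; 0 0 0 -2 0; 0 0 0 0 0; 0 0 0 0 0"

```text
clock: 11.5
tool_pos: [0.5196, -0.0507, 0.202]
eef_rot: [0.708, 0.0, -0.706, 0.001]
contact_force: [0.5, -0.4, -0.2]
opening: 0.003
```

```bash
python3 - <<'E'
from h import *
s=r.get_state(); print(s["contact_force"],s["moment"],s["opening"]); p,M=pose(); print(p,yaw(M)+np.pi/2)
C=cam("wrist");np.savez("w7.npz",K=C[0],R=C[1],o=C[2]);im,d=eyes.snapshot("wrist"); cv2.imwrite("pics/w7.png",im)
E
```

```text
[ 0.54781496 -0.40967406 -0.22936737] [-0.02708362  0.04305737  0.01180071] 0.0030548161229341786
[ 0.51962468 -0.05073861  0.20195027] 0.001542353866969437
```

View pics/w7.png

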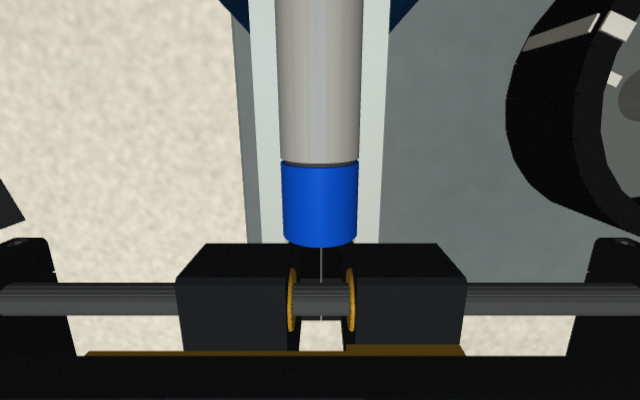

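```bash
python3 - <<'E'
from h import *
w=np.load("w7.npz");C=(w["K"],w["R"],w["o"])
print(px2z(C,320,163,.058),px2z(C,320,245,.058))
im,d=eyes.snapshot("top"); cv2.imwrite("pics/t7.png",im);crop(im,340,75,500,285,2.8,"t7c.png")
im,d=eyes.snapshot("scene"); crop(im,110,170,370,400,2.6,"s7c.png")
E
```

```text
[ 0.56856696 -0.05098406  0.058     ] [ 0.53233099 -0.05101329  0.058     ]
```

View pics/t7c.png

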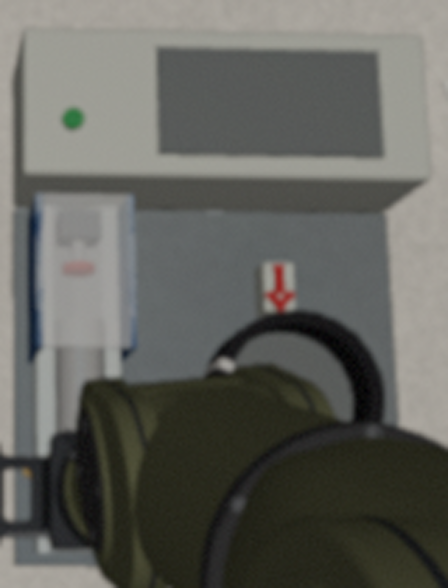

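View pics/s7c.png

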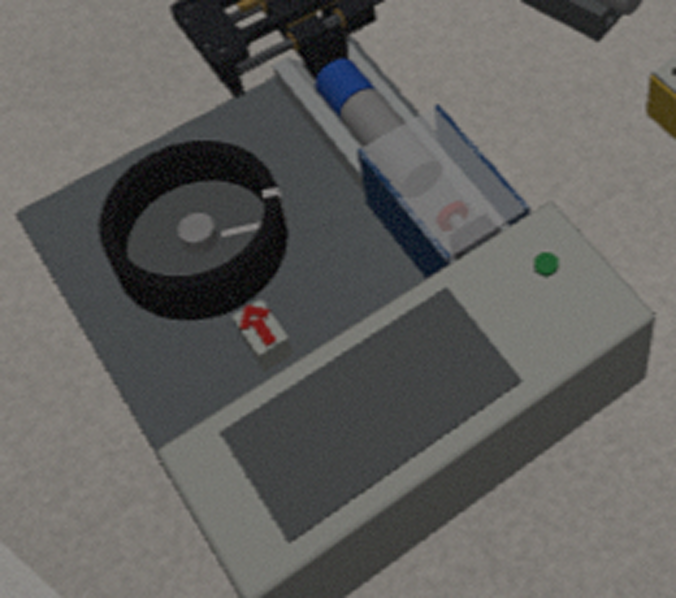

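carry_out --targets "0 0 0 -2 0; 0 0 0 -2 0; 0 0 0 -2 0; 0 0 0 -2 0; 0 0 0 -2 0; 0 0 0 -2 0; 0 0 0 -2 0; 0 0 0 -2 0; 0 0 0 -2 0; 0 0 0 -2 0; 0 0 0 -1 0; 0 0 0 -1 0; 0 0 0 -1 0; 0 0 0 -1 0; 0 0 0 -1 0; 0 0 0 -1 0"

```text
clock: 12.98
tool_pos: [0.5449, -0.0506, 0.2018]
eef_rot: [-0.707, -0.001, 0.707, -0.001]
contact_force: [-0.9, -0.5, 0.0]
opening: 0.002
```

carry_out --targets "0 0 0 -1 0; 0 0 0 -1 0; 0 0 0 -1 0"

```text
clock: 13.23
tool_pos: [0.5479, -0.0506, 0.2019]
eef_rot: [0.707, 0.001, -0.707, 0.001]
contact_force: [-3.5, -0.0, -0.8]
opening: 0.002
```

carry_out --targets "0 0 0 -1 0; 0 0 0 -1 0"

```text
clock: 13.4
tool_pos: [0.5499, -0.0505, 0.2018]
eef_rot: [0.707, 0.001, -0.707, 0.001]
contact_force: [-2.1, -0.3, 0.0]
opening: 0.005
```

Moving friction is about 2–3.5 N. Continuing in small steps.

carry_out --targets "0 0 0 -1 0; 0 0 0 -1 0"

```text
clock: 13.57
tool_pos: [0.5519, -0.0506, 0.2018]
eef_rot: [-0.707, -0.001, 0.707, -0.001]
contact_force: [-1.9, -1.4, -0.4]
opening: 0.006
```

carry_out --targets "0 0 0 -1 0; 0 0 0 -1 0"

```text
clock: 13.73
tool_pos: [0.5539, -0.0506, 0.2018]
eef_rot: [0.707, 0.001, -0.707, 0.001]
contact_force: [-2.6, -0.6, 0.3]
opening: 0.009
```

carry_out --targets "0 0 0 -1 0; 0 0 0 -1 0"

```text
clock: 13.9
tool_pos: [0.5559, -0.0506, 0.2018]
eef_rot: [0.707, 0.001, -0.707, 0.001]
contact_force: [-2.7, -0.5, -0.2]
opening: 0.008
```

```bash
python3 - <<'E'
from h import *
im,d=eyes.snapshot("scene"); crop(im,240,200,340,280,8,"s8c.png"); 
im,d=eyes.snapshot("top"); crop(im,345,135,405,215,7,"t8c.png")
s=r.get_state();print(s["tool_pos"],s["contact_force"])
E
```

```text
[ 0.55609016 -0.05054738  0.20183482] [-1.02730162 -1.05771902 -0.69126525]
```

View pics/s8c.png

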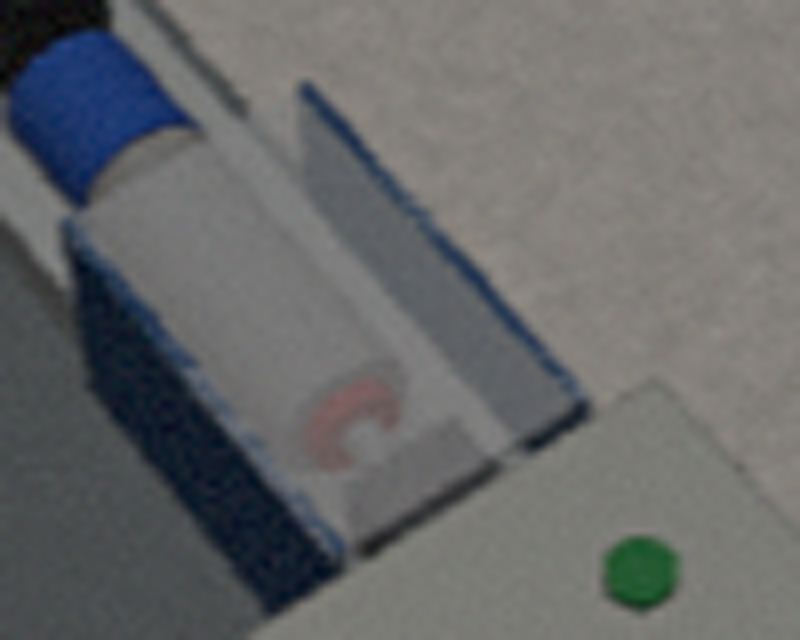

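View pics/t8c.png

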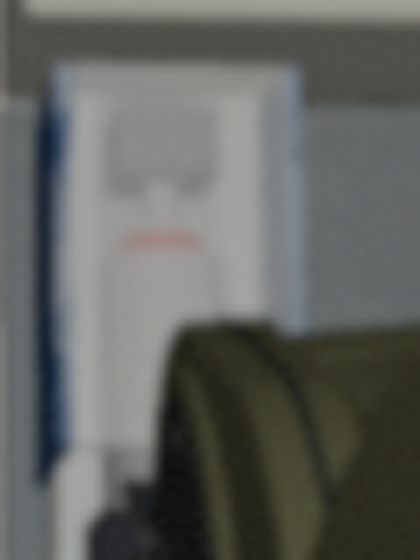

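carry_out --targets "0 0 0 -1 0"

```text
clock: 14.08
tool_pos: [0.5566, -0.0506, 0.2018]
eef_rot: [-0.707, -0.001, 0.707, -0.001]
contact_force: [-3.0, -0.7, 0.2]
opening: 0.004
```

carry_out --targets "0 0 0 -1 0"

```text
clock: 14.17
tool_pos: [0.5573, -0.0506, 0.2017]
eef_rot: [-0.706, -0.001, 0.708, -0.001]
contact_force: [-3.1, -0.8, 1.4]
opening: 0.003
```

carry_out --targets "0 0 0 -1 0"

```text
clock: 14.25
tool_pos: [0.558, -0.0505, 0.2017]
eef_rot: [-0.706, -0.001, 0.708, -0.001]
contact_force: [-6.2, -0.1, 2.2]
opening: 0.008
```

carry_out --targets "0 0 0 -1 0"

```text
clock: 14.33
tool_pos: [0.5586, -0.0505, 0.2017]
eef_rot: [-0.706, -0.001, 0.709, -0.001]
contact_force: [-5.9, -1.3, 4.6]
opening: 0.002
```

carry_out --targets "0 0 0 -1 0; 0 0 0 -1 0"

```text
clock: 14.5
tool_pos: [0.5596, -0.0505, 0.2017]
eef_rot: [-0.705, -0.001, 0.709, -0.001]
contact_force: [-10.0, -1.3, 7.0]
opening: 0.005
```

carry_out --targets "0 0 0 -1 0; 0 0 0 0 0; 0 0 0 0 0"

```text
clock: 14.75
tool_pos: [0.5602, -0.0505, 0.2017]
eef_rot: [-0.704, -0.001, 0.71, -0.001]
contact_force: [-8.4, -0.3, 6.3]
opening: 0.005
```

```bash
python3 - <<'E'
from h import *
im,d=eyes.snapshot("scene"); crop(im,240,200,340,280,8,"s9c.png"); 
im,d=eyes.snapshot("top"); crop(im,345,135,405,215,7,"t9c.png")
for i in range(4):
  eyes.snapshot("wrist"); s=r.get_state();print(s["tool_pos"],s["contact_force"])
print(pose()[1].round(4))
E
```

```text
[ 0.5602529  -0.05052719  0.20169471] [-9.1395346  -0.74695123  6.71215102]
[ 0.56023474 -0.05050142  0.20167366] [-8.53113608  0.04121175  5.70680351]
[ 0.56022839 -0.05051906  0.20169086] [-9.52723018 -0.46632276  6.19851241]
[ 0.56023215 -0.05053315  0.20168095] [-9.1879346  -0.50988764  5.24418643]
[[-7.6e-03  1.8e-03 -1.0e+00]
 [-3.0e-04 -1.0e+00 -1.8e-03]
 [-1.0e+00  3.0e-04  7.6e-03]]
```

View pics/t9c.png

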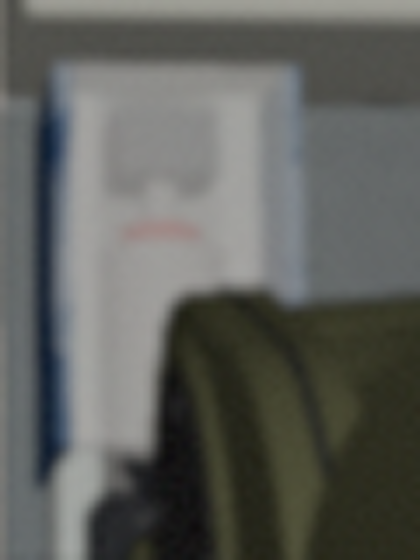

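```bash
python3 - <<'E'
from h import *
ims={"0":cv2.imread("pics/top0.png"),"4":cv2.imread("pics/t4.png"),"7":cv2.imread("pics/t7.png"),"now":np.mean([eyes.snapshot("top")[0].astype(float) for _ in range(4)],0)}
for k,v in ims.items():
    v=v.astype(float); red=(v[:,:,2]-v[:,:,1])[160:178,363:373].mean(1); print(k,red.round(1))
print(cam("top")[2]); C=cam("top")
for x in (.687,.692): print(proj(C,(x,-.05,.05)))
# now scene
s=np.mean([eyes.snapshot("scene")[0].astype(float) for _ in range(2)],0); np.save("s9.npy",s)
for k,v in dict(s0=cv2.imread("pics/scene0.png").astype(float),now=s).items():
    red=np.clip((v[:,:,2]-v[:,:,1])[240:270,270:305]-6,0,None); ys,xs=np.mgrid[240:270,270:305]; print(k,(red*xs).sum()/red.sum(),(red*ys).sum()/red.sum(),red.sum())
C=cam("scene")
for x in (.687,.692): print(proj(C,(x,-.05,.05)))
E
```

```text
0 [ 0.9  0.7  0.9  1.2  1.   0.9  0.7  4.  12.5 21.4 23.1 18.9 13.   7.4
  2.9  1.1  0.6  0.7]
4 [ 0.8  1.   1.   1.3  1.   0.8  1.   4.5 13.8 23.4 25.  20.6 14.4  7.6
  2.8  1.2  0.8  0.7]
7 [ 0.7  0.9  1.1  1.4  1.1  1.1  1.2  4.3 13.9 22.8 24.7 20.5 13.9  7.5
  2.9  0.9  0.7  0.6]
now [ 1.   1.   1.   1.   0.8  2.5  9.2 17.9 17.4  8.7  2.4  1.1  1.1  1.2
  1.2  1.4  1.2  1.2]
[0.4800281  0.07230317 0.87928175]
[368.80168531 170.05318998]
[368.77576331 167.64783422]
s0 282.8219895287958 251.184554973822 764.0
now 283.77777777777777 252.36578657865786 909.0
[282.06775334 248.54780903]
[283.61630696 250.39563981]
```

carry_out --targets "0 -0.5 0 -1 0; 0 -0.5 0 -1 0; 0 0 0 0 0; 0 0 0 0 0"

```text
clock: 15.68
tool_pos: [0.563, -0.0503, 0.2021]
eef_rot: [-0.705, -0.001, 0.709, -0.001]
contact_force: [-6.1, -0.6, -1.8]
opening: 0.007
```

```bash
cat > m.py <<'E'
from h import *
v=np.mean([eyes.snapshot("top")[0].astype(float) for _ in range(4)],0)
red=(v[:,:,2]-v[:,:,1])[160:178,363:373].mean(1); print(red.round(1))
i=np.argmax(red); pk=12.5; j=np.where(red>pk)[0][0]; e=160+j-1+(pk-red[j-1])/(red[j]-red[j-1]); print("edge",e,"press mm",(168.0-e)*2.08)
s=r.get_state();print(s["clock"],s["tool_pos"],s["contact_force"])
E
python3 m.py
```

```text
[ 0.8  1.   0.8  1.   4.6 14.  19.6 12.6  4.   1.3  1.   1.3  1.2  1.2
  1.2  1.   0.9  0.8]
edge 164.83862433862433 press mm 6.575661375661398
15.8833 [ 0.56304297 -0.05032728  0.20206501] [-5.55426855 -0.21066735 -0.84928875]
```

carry_out --targets "0 0 0 1 0; 0 0 0 1 0; 0 0 0 1 0; 0 0 0 2 0; 0 0 0 4 0; 0 0 0 8 0; 0 0 0 0 0; 0 0 0 0 0"

```text
clock: 16.55
tool_pos: [0.5483, -0.0504, 0.2033]
eef_rot: [0.708, 0.001, -0.706, 0.001]
contact_force: [0.1, -0.5, 0.4]
opening: 0.004
```

```bash
python3 m.py; python3 - <<'E'
from h import *
im,d=eyes.snapshot("wrist"); cv2.imwrite("pics/w10.png",im)
E
```

```text
[ 0.8  1.   1.2  1.   0.7  1.4  6.2 15.7 19.  10.7  3.   1.   1.   1.2
  1.4  1.2  1.2  1.2]
edge 166.66402116402116 press mm 2.7788359788359775
16.75 [ 0.54838703 -0.05049814  0.20304019] [ 0.74635018 -0.51111594  1.05850538]
```

View pics/w10.png

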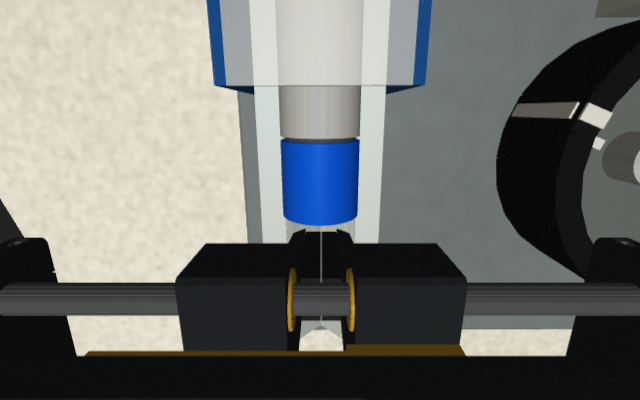

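carry_out --targets "0.5 -20 0 0 0; 0.5 -35 0 0 0; 0.5 -35 0 0 0; 0.5 -20 20 -10 0; 0.5 0 30 -15 0; 0.5 0 35 -15 0; 0.5 0 0 0 0; 0.5 0 0 0 0; 0.5 0 0 0 0; 0.5 0 0 0 0"

```text
clock: 17.63
tool_pos: [0.5877, -0.1339, 0.3125]
eef_rot: [-0.707, -0.002, 0.707, -0.001]
contact_force: [0.1, 0.2, -0.4]
opening: 0.496
```

```bash
python3 - <<'E'
from h import *
s=r.get_state(); print(s["q"].round(2),s["opening"],s["contact_force"]); p,M=pose(); print(p,yaw(M),M.round(4)); C=cam("wrist")
np.savez("w11.npz",K=C[0],R=C[1],o=C[2])
im,d=eyes.snapshot("wrist"); cv2.imwrite("pics/w11.png",im)
for c in ((.5937,-.2002),(.5960,-.2014)): print(proj(C,(*c,.048)),[proj(C,(c[0]+.06*np.cos(a),c[1]+.06*np.sin(a),.068)).round(0) for a in (0,1.57,3.14,-1.57)])
E
```

```text
[ 0.2   0.78 -0.1   1.72  0.11  0.65 -1.52] 0.49641385989075515 [ 0.09203335  0.17330806 -0.37188258]
[ 0.58768106 -0.13391727  0.31251115] -1.5669782163607255 [[-0.001   0.0038 -1.    ]
 [ 0.0013 -1.     -0.0038]
 [-1.     -0.0013  0.001 ]]
[401.45637435 190.06816229] [array([415., 115.]), array([329., 196.]), array([402., 268.]), array([487., 197.])]
[403.13270016 187.34747093] [array([417., 111.]), array([330., 193.]), array([404., 266.]), array([489., 194.])]
```

View pics/w11.png

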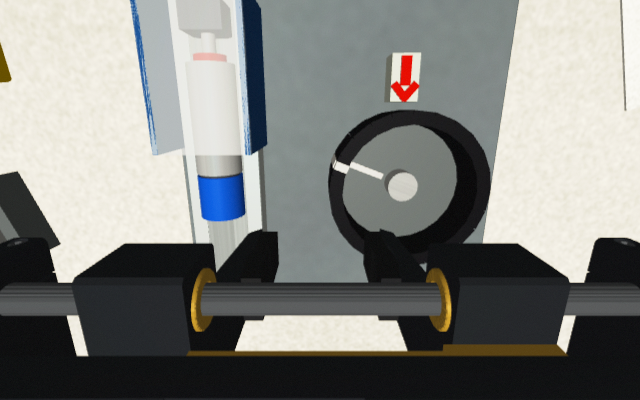

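```bash
python3 - <<'E'
from h import *
w=np.load("w11.npz");C=(w["K"],w["R"],w["o"])
im=cv2.imread("pics/w11.png"); crop(im,320,40,500,260,2.7,"w11c.png")
c=np.array([.5955,-.2012])
for u,v,z in ((341,164,.068),(382,177,.032),(352,165,.032)):
    q=px2z(C,u,v,z)[:2]-c; print(q,np.hypot(*q),np.arctan2(q[1],q[0]))
print("ptr",px2z(C,404,98,.032)[:2]-c)
f=1.77; plan([(c[0]+.055*np.cos(f),c[1]+.055*np.sin(f),.270,f),(c[0]+.055*np.cos(f),c[1]+.055*np.sin(f),.230,None)],.42,30)
E
```

```text
[0.0229886  0.05224163] 0.05707594813230448 1.1562528763860265
[0.00562182 0.01431505] 0.015379387855532438 1.1965805048631513
[0.01597152 0.04048859] 0.0435248857306812 1.1950665634548676
ptr [0.0706887  0.00026708]
4 rows; end [ 0.5847 -0.1472  0.23  ] yaw -1.371
0.42 21.3 6.8 1.6 -0.098; 0.42 21.3 6.6 2.2 -0.098; 0.42 20 0 -0 0; 0.42 20 0 -0.1 0
```

View pics/w11c.png

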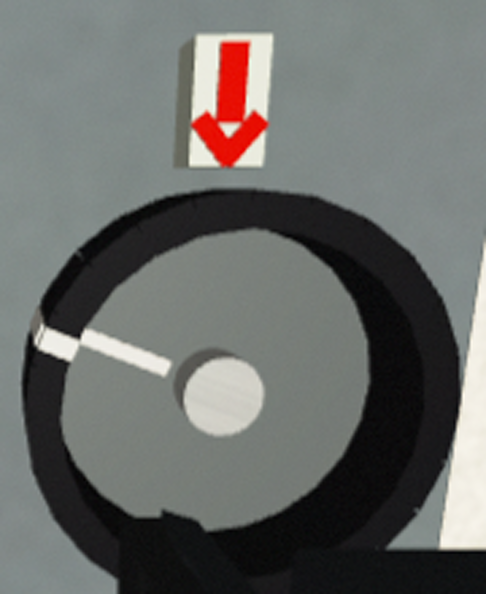

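carry_out --targets "0.42 21 6.8 1.6 -0.1; 0.42 21 6.6 2.2 -0.1; 0.42 15 0 0 0; 0.42 0 0 0 0; 0.42 0 0 0 0; 0.42 0 0 0 0; 0.42 0 0 0 0"

```text
clock: 18.27
tool_pos: [0.5855, -0.1483, 0.257]
eef_rot: [0.704, 0.071, -0.703, 0.072]
contact_force: [0.3, 0.2, -0.1]
opening: 0.42
```

```bash
python3 - <<'E'
from h import *
s=r.get_state(); print(s["q"].round(2),s["opening"],s["contact_force"]); p,M=pose(); print(p,yaw(M),M.round(4)); C=cam("wrist")
im,d=eyes.snapshot("wrist"); cv2.imwrite("pics/w12.png",im)
c=np.array([.5955,-.2012]); q=p[:2]+M[:2,0]*.15-c; print(np.hypot(*q),np.arctan2(q[1],q[0]))
E
```

```text
[ 0.25  0.86 -0.14  1.75  0.2   0.55 -1.38] 0.42023073237973946 [ 0.29011542  0.16161494 -0.1464897 ]
[ 0.58550738 -0.14833591  0.25704197] -1.368136784854601 [[ 2.200e-03  2.013e-01 -9.795e-01]
 [-1.000e-04 -9.795e-01 -2.013e-01]
 [-1.000e+00  6.000e-04 -2.100e-03]]
0.053720432286197356 1.7516441984305036
```

View pics/w12.png

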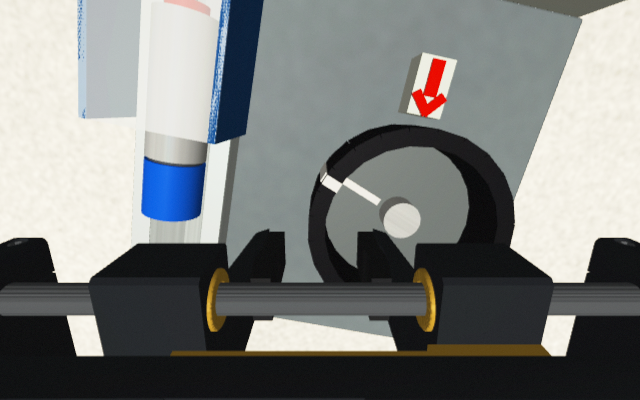

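```bash
python3 - <<'E'
from h import *
c=np.array([.5955,-.2012]); f=2.47; plan([(c[0]+.055*np.cos(f),c[1]+.055*np.sin(f),.257,f),(c[0]+.055*np.cos(f),c[1]+.055*np.sin(f),.235,None)],.42,30)
E
```

```text
7 rows; end [ 0.5524 -0.167   0.235 ] yaw -0.672
0.42 -0 1.9 6 -0.116; 0.42 -0 1.2 6.2 -0.116; 0.42 -0 0.5 6.3 -0.116; 0.42 -0 -0.3 6.3 -0.116; 0.42 -0 -1 6.2 -0.116; 0.42 -0 -1.6 6.1 -0.116; 0.42 22 -0.1 -0 0
```

carry_out --targets "0.42 0 1.9 6 -0.116; 0.42 0 1.2 6.2 -0.116; 0.42 0 0.5 6.3 -0.116; 0.42 0 -0.3 6.3 -0.116; 0.42 0 -1 6.2 -0.116; 0.42 0 -1.6 6.1 -0.116; 0.42 10 0 0 0; 0.42 0 0 0 0; 0.42 0 0 0 0; 0.42 0 0 0 0; 0.42 0 0 0 0"

```text
clock: 19.23
tool_pos: [0.5524, -0.1671, 0.2459]
eef_rot: [0.637, 0.307, -0.637, 0.307]
contact_force: [0.4, 0.6, 0.0]
opening: 0.421
```

```bash
cat > wc.py <<'E'
from h import *
import sys
s=r.get_state(); print(s["q"].round(2),s["opening"],s["contact_force"],s["clock"]); p,M=pose(); print(p,yaw(M),M[:,0].round(4)); C=cam("wrist")
im,d=eyes.snapshot("wrist"); cv2.imwrite("pics/"+sys.argv[1],im)
c=np.array([.5955,-.2012]); q=p[:2]+M[:2,0]*.15-c; print(np.hypot(*q),np.arctan2(q[1],q[0]))
print("hub",proj(C,(*c,.048)))
E
python3 wc.py w13.png
```

```text
[ 0.39  0.87 -0.3   1.83  0.47  0.52 -0.9 ] 0.42149920242584127 [0.44150015 0.60622238 0.03788803] 19.2333
[ 0.55237405 -0.16708834  0.24594952] -0.6735895227779759 [ 7.e-04 -1.e-04 -1.e+00]
0.0548909061178457 2.471481579791571
hub [407.54850067 224.85943808]
```

View pics/w13.png

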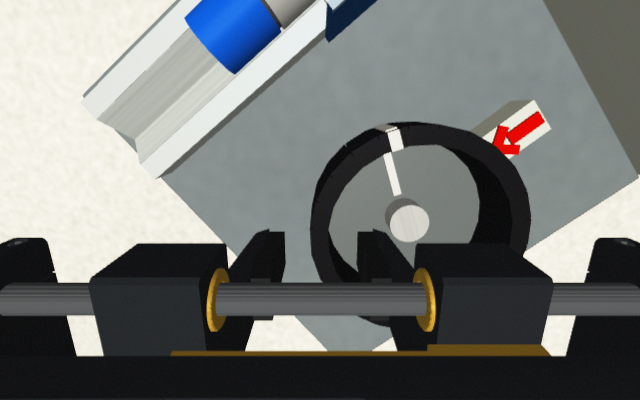

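carry_out --targets "0.42 12 0 0 0; 0.42 12 0 0 0; 0.42 8 0 0 0; 0.42 4 0 0 0; 0.42 0 0 0 0; 0.42 0 0 0 0; 0.42 0 0 0 0"

```text
clock: 19.87
tool_pos: [0.552, -0.1675, 0.2099]
eef_rot: [0.637, 0.307, -0.637, 0.307]
contact_force: [-0.1, 0.4, -0.0]
opening: 0.422
```

carry_out --targets "0 0 0 0 0; 0 0 0 0 0; 0 0 0 0 0; 0 0 0 0 0; 0 0 0 0 0; 0 0 0 0 0" --force 30

```text
clock: 20.37
tool_pos: [0.5519, -0.1669, 0.21]
eef_rot: [0.637, 0.307, -0.637, 0.307]
contact_force: [-1.1, 3.1, 1.8]
opening: 0.113
```

```bash
python3 wc.py w14.png
```

```text
[ 0.37  0.92 -0.26  1.84  0.5   0.45 -0.92] 0.1127675551766182 [-1.07597896  3.08193688  1.82516691] 20.3667
[ 0.55190018 -0.16686613  0.21002394] -0.6718215900726915 [ 2.e-04  8.e-04 -1.e+00]
0.05554378736916722 2.4725040817551425
hub [428.24446109 250.54508717]
```

carry_out --targets "0 0 0.2 -4.7 0.085; 0 0 0.2 -4.7 0.085; 0 0 0.2 -4.7 0.085; 0 0 0.2 -4.7 0.085; 0 0 0.2 -4.7 0.085; 0 0 0.2 -4.7 0.085; 0 0 0.2 -4.7 0.085; 0 0 0 0 0; 0 0 0 0 0; 0 0 0 0 0"

```text
clock: 21.25
tool_pos: [0.5789, -0.148, 0.21]
eef_rot: [0.699, 0.108, -0.698, 0.107]
contact_force: [0.2, 5.4, 4.5]
opening: 0.116
```

```bash
python3 wc.py w15.png
```

```text
[ 0.25  0.93 -0.14  1.78  0.25  0.45 -1.32] 0.11605094522146943 [0.16046224 5.36311785 4.53985356] 21.25
[ 0.57890629 -0.14800583  0.21004078] -1.2651321882204487 [ 0.001   0.0018 -1.    ]
0.055936007399107715 1.869249932863069
hub [429.69328786 252.87228808]
```

View pics/w15.png

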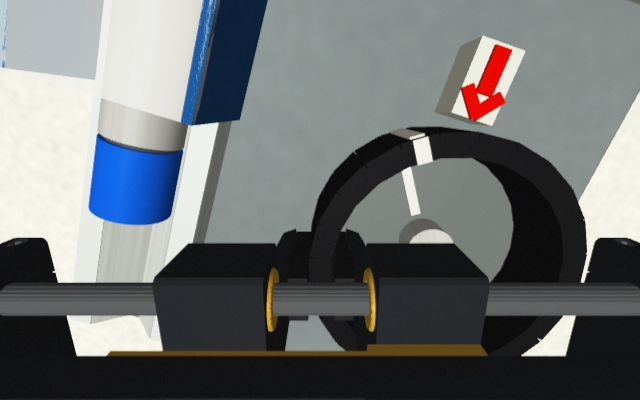

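carry_out --targets "0 0 0 -4.7 0.085; 0 0 0 -4.7 0.085; 0 0 0 -4.7 0.085; 0 0 0.1 -4.7 0.085; 0 0 0.1 -4.7 0.085; 0 0 0.1 -4.7 0.085; 0 0 0.1 -4.7 0.085; 0 0 0 0 0; 0 0 0 0 0; 0 0 0 0 0"

```text
clock: 22.13
tool_pos: [0.6113, -0.1477, 0.2101]
eef_rot: [0.7, -0.102, -0.699, -0.102]
contact_force: [1.4, 4.2, 4.3]
opening: 0.115
```

```bash
python3 wc.py w16.png
```

```text
[ 0.16  0.96 -0.    1.68  0.    0.5  -1.7 ] 0.11515759490676056 [1.36252324 4.15070793 4.2543642 ] 22.1333
[ 0.61131597 -0.14765613  0.21007443] -1.8603286797457046 [ 1.5e-03  8.0e-04 -1.0e+00]
0.056006852806369654 1.2802842352091928
hub [431.24355058 252.81244685]
```

View pics/w16.png

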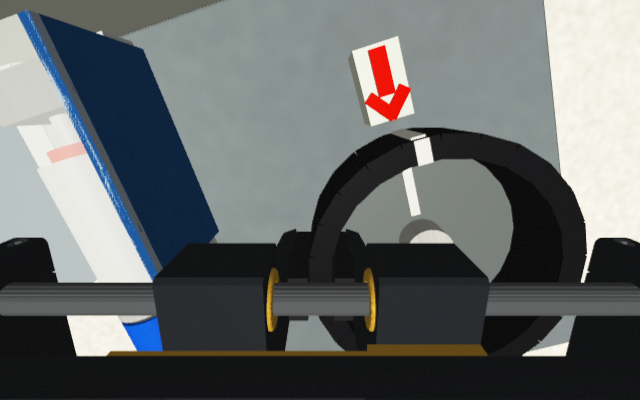

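```bash
python3 - <<'E'
from h import *
C=cam("wrist"); c=np.array([.5955,-.2012])
for u,v,z in ((424,150,.068),(415,213,.032),(405,171,.032),(391,122,.032),(377,48,.032)):
    q=px2z(C,u,v,z)[:2]-c; print(q.round(4),np.hypot(*q).round(4),np.arctan2(q[1],q[0]).round(3))
a=px2z(C,415,213,.032)-px2z(C,405,171,.032); print(np.arctan2(-a[1],-a[0]))
a=px2z(C,391,122,.032)-px2z(C,377,48,.032); print(np.arctan2(-a[1],-a[0]))
im=cv2.imread("pics/w16.png"); crop(im,330,30,480,250,2.7,"w16c.png")
E
```

```text
[ 0.0563 -0.0012] 0.0563 -0.022
[0.0165 0.0002] 0.0165 0.009
[0.0406 0.0003] 0.0406 0.008
[0.067  0.0016] 0.067 0.024
[0.1021 0.0002] 0.1021 0.002
0.007318001878844192
-0.0410553056456953
```

View pics/w16c.png

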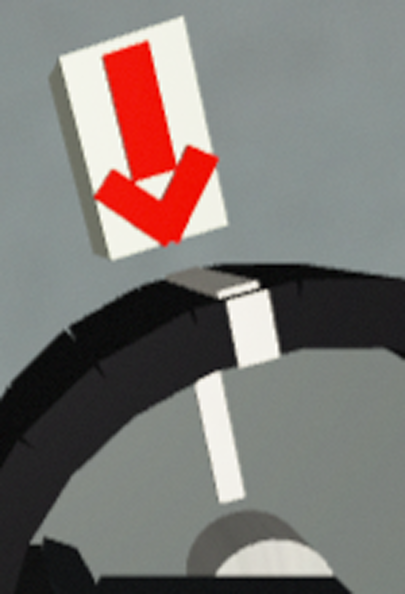

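carry_out --targets "0.42 0 0 0 0; 0.42 0 0 0 0; 0.42 0 0 0 0; 0.42 0 0 0 0; 0.42 -15 0 0 0; 0.42 -30 0 0 0; 0.42 -35 0 0 0; 0.42 -35 0 0 0; 0.42 0 0 35 0; 0.42 0 0 35 0; 0.42 0 0 0 0; 0.42 0 0 0 0; 0.42 0 0 0 0"

```text
clock: 23.27
tool_pos: [0.5444, -0.1284, 0.325]
eef_rot: [0.7, -0.103, -0.699, -0.103]
contact_force: [0.0, -0.7, 0.2]
opening: 0.419
```

```bash
python3 wc.py w17.png; python3 m.py; python3 - <<'E'
from h import *
C=cam("wrist");np.savez("w17.npz",K=C[0],R=C[1],o=C[2])
im,d=eyes.snapshot("top"); cv2.imwrite("pics/t17.png",im); crop(im,340,75,500,285,2.8,"t17c.png")
im,d=eyes.snapshot("scene"); cv2.imwrite("pics/s17.png",im)
E
```

```text
[ 0.15  0.71  0.    1.85 -0.    0.58 -1.71] 0.41934896691187523 [ 0.04135732 -0.72788555  0.21728968] 23.2667
[ 0.54443396 -0.12839676  0.3250103 ] -1.863179603881384 [ 1.2e-03 -8.0e-04 -1.0e+00]
0.08871817627201618 2.1816150650523336
hub [388.79938359 109.7539611 ]
[ 1.   1.   1.   1.   1.   1.5  6.1 15.2 18.4 10.5  2.8  1.1  1.1  1.2
  1.2  1.2  1.4  1.1]
edge 166.70218579234972 press mm 2.699453551912575
23.5167 [ 0.54483193 -0.1281836   0.32462621] [-1.08412243 -0.50737942  0.1609365 ]
```

View pics/w17.png

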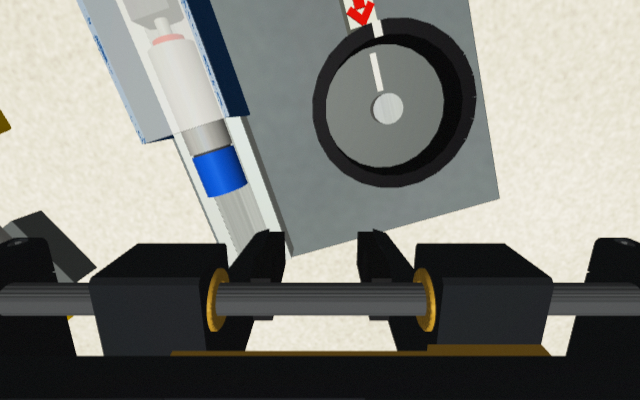

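View pics/t17c.png

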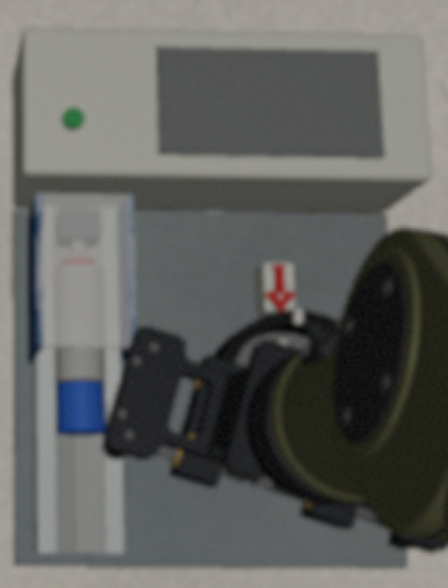

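View pics/s17.png

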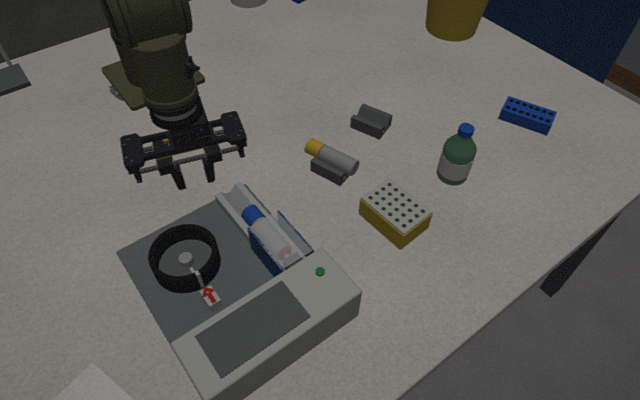

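```bash
python3 - <<'E'
from h import *
w=np.load("w17.npz");C=(w["K"],w["R"],w["o"])
im=cv2.imread("pics/w17.png"); crop(im,310,0,480,190,3.1,"w17c.png")
v=np.mean([eyes.snapshot("wrist")[0].astype(float) for _ in range(2)],0)
cv2.imwrite("pics/w17d.png",cv2.resize(v[15:125,340:410].astype(np.uint8),None,fx=5.4,fy=5.4,interpolation=cv2.INTER_CUBIC))
h=px2z(C,388.5,108.5,.048)[:2]
print(h)
E
```

```text
[ 0.59684858 -0.20075219]
```

View pics/w17d.png

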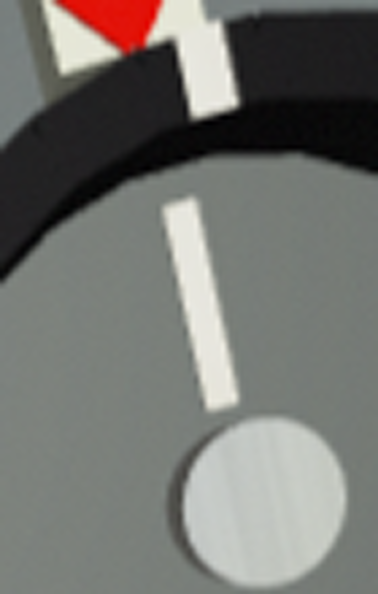

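```bash
python3 - <<'E'
from h import *
C=cam("wrist"); g=lambda x,y,z:px2z(C,340+x/5.4,15+y/5.4,z)[:2]
h=g(265,502,.048); an=lambda a:np.arctan2(a[1],a[0])
i,o=g(222,408,.032),g(181,202,.032); ri,ro=g(214,112,.068),g(199,28,.068); pt=g(133,55,.032)
print(h,an(o-i),an(i-h),an(o-h),an(ro-ri),an((ri+ro)/2-h),"ptr",an(pt-h),np.linalg.norm(pt-h),np.linalg.norm((ri+ro)/2-h),np.linalg.norm(o-h))
E
```

```text
[ 0.59631045 -0.20099488] -0.036411542352546726 -0.0092487782099929 -0.02756049693051227 -0.049956299587630135 -0.019841845619019877 ptr 0.009787123354065229 0.06654646316013986 0.05529668639681561 0.04515301554582148
```

```bash
python3 -c "
from plant import r
print(r.finish_job())"
```

```text
the job is handed in; nothing more can be done
None
```

The job is handed in at about 24 s of the 72 s. The blue-lidded jar is in the groove against the stop, and the wheel is locked.

- **Jar:** I moved it from its block to the V-groove with its steel foot towards the guard. I then pushed it with the closed fingertips until the push force rose at the stop.
- **Stop:** The jar stuck at about 3.3 mm (push about 9 N), then slipped on to about 6–6.5 mm, a little past the 5 mm asked. That is well short of the 16 mm end of travel. After I let go, the stop sprang back as expected. The last picture shows it still pressed in about 2.7 mm with the jar against it.
- **Wheel:** I turned it about 1.19 rad clockwise by its rim. My readings from the last wrist picture put the white mark between -0.01 and -0.05 rad. I take it as about -0.03 rad, 1–2° past the pointer, and did not correct it.
- **Final checks:** The gripper was clear of everything, with wrist force near zero. In the last scene picture the yellow-lidded jar, the tip box and the bottle look unmoved.
- **Disagreement:** The top and wrist cameras differed by about 3 mm on where the mill stands, so I used values in between and felt for the stop.

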